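# Latch the test jig's carrier at its working position and start the test

### The job

Push the sprung carrier of the board test jig inward by its upright push bar, past the stop pin, and let it go so that it comes back and rests latched against the pin; then press the round start button fully down and let it spring back up. Push the bar from outside without taking it between the fingers, leave the circuit board lying in its nest, and do not disturb the other things on the bench.

Things in the scene. Friction and masses are not known exactly. Their poses are not given: they have to be found in the camera images.
- jig: board test jig fixed to the bench: grey base plate, x -30 to 195 mm, y -75 to 75 mm, 20 mm thick, z up, origin on the bench. An aluminium carrier slides on it along +x (inward) under a black contact head, a bridge from x = 152 to 193 mm, 81 mm high. A spring barrel, 36 mm high, lies along the -y side.
- carrier (a joint): carrier travel in m along the jig's +x: 0 = out (held there by its spring at the start), 0.040 = working position, back against the stop pin, 0.062 = end stop. The pin rises behind the carrier's side lug only once it has passed 0.040; let go short of that, it returns to 0. Spring: 4 N at 0, 7.5 N at the end stop; damped, comes back at some 0.2 m/s; passing the pin adds about 3 N.
- push_face (a point): middle of the top edge of the outer face of the carrier's upright push bar, an aluminium bar across the carrier's outer end: 60 mm wide (y), 12 mm thick, top 70 mm and foot 21 mm above the bench. The bar lies from this face towards +x; axes as the jig's; moves with the carrier. Outside it (-x) all is free above the base plate.
- stop_pin (a joint): bevelled steel stop pin beside the carrier on the jig's +y side, 16 mm long in x, 10 mm wide: 0 = sprung up (8 mm proud of the base plate), 0.0065 or so = pressed down under the carrier's lug. It works by itself and need not be touched.
- nest (a point): centre of the carrier's shallow nest, at half the thickness of the board that lies in it; 80.5 mm inward of the bar's outer face; moves with the carrier
- board_center (a point): centre, at half thickness, of the loose circuit board lying in the nest: 102 x 77 mm, 3 mm thick with parts up to 12 mm high on it, 0.11 kg; the nest's rim holds it 3 mm deep with 1.5 mm play
- start_top (a point): centre of the top of the round push button (28 mm across) that stands on one of two grey control boxes, each 80 x 80 x 40 mm and fixed to the bench; z up
- start (a joint): travel of that button in m: 0 = up, 0.006 = fully down (about 5 N); springs back up
- dial_box: the other, like control box, with a rotary knob on top instead of a button; origin under its centre; not used
- spool: solder spool, aluminium, 48 mm across, 41 mm high; origin under its centre; a bystander
- flux: small amber bottle, 34 mm across, 75 mm high; origin under its centre; a bystander
- spare_board: loose circuit board, 130 x 85 mm, lying flat on the bench; origin under its centre; a bystander
- driver: screwdriver, 160 mm long, lying on the bench; origin under the middle of its length, handle to -x; a bystander
- heatsink: finned heat sink, 50 x 40 x 28 mm; origin under its centre; a bystander
- screw_jar: clear jar with a black cap, 52 mm across, 60 mm high; origin under its centre; a bystander
There are look-alikes about, which are no part of the job. Leave any blue or orange look-alike of the part that bears board_center alone.

How it is judged:
On the way, in this order (a step that is already met when the one before it is completed fails the run):
1. the carrier, pushed past the stop pin and let go, has come back and rests against the raised stop pin (value of joint carrier between 0.037 and 0.0415 m and value of joint stop_pin below 0.002 m and velocity of joint carrier between -0.005 and 0.005 m/s), for 0.2 s.
2. the start button is pressed fully down with the carrier latched (value of joint carrier between 0.037 and 0.0415 m and value of joint stop_pin below 0.002 m and value of joint start above 0.005 m).
At the end, for the whole second after the job is handed in: the carrier rests at the stop pin (37 to 41.5 mm of travel, still) with the pin up (within 2 mm), the start button is back up (within 1.5 mm), and the circuit board lies in its nest (centre within 5 mm) (all of step 1 and value of joint start below 0.0015 m and distance between board_center and nest below 0.005 m); the robot touches nothing.
It fails at once if the start button is pressed (over 3 mm) while the carrier is not at its working position (value of joint start above 0.003 m and value of joint carrier below 0.037 m).
It fails at once if the circuit board is lifted or pushed out of its nest (over 12 mm) (distance between board_center and nest above 0.012 m).
It fails at once if the push bar is taken between the fingers (x of the grasp point in the frame of push_face between 0.001 and 0.011 m and y of the grasp point in the frame of push_face between -0.03 and 0.03 m and z of the grasp point in the frame of push_face below 0.014 m).
It fails at once if a bystander is moved by more than 25 mm (distance of any of spool, flux, spare_board, driver, heatsink, screw_jar from where it was at the start of the episode above 0.025 m).
It also fails if it takes over 43 s, if anything falls off the work surface, if the arm or the gripper's body presses on something with over 40 N, if the wrist force passes 120 N, or if a joint passes its speed limit or range.

### The arm

A 6-joint arm with a two-finger parallel gripper is mounted at the origin on the work surface. World frame = base frame: x ahead of the robot, y to its left, z up, the work surface at z = 0. Lengths are in m, angles in rad, forces in N, time in s.
With the tool pointing down it reaches from about 0.3 to 0.775 m from the base axis. Payload 14.6 kg.
Tool frame: the origin (TCP) lies midway between the tips of the shut fingers; the grasp point (between the pads) lies 19 mm behind it (grasp_offset is the distance from the TCP to the grasp point, in m); z points along the fingers, y is the line along which they close (so a half turn about z gives the same grasp; the last joint's range is limited). The gripper opens to 94 mm and grips with 3 to 60 N. Pads are 16 mm wide; open, the fingers measure 119 mm over their backs; the gripper's body (75 mm by 177 mm) begins 78 mm behind the grasp point.
Start: joints at [1.146, 0.3, 1.521, -0, 1.321, -0.067], TCP at [0.193, 0.515, 0.205] pointing down, gripper open.
Joint ranges: [-3.03, 3.03], [-0.79, 2.21], [0.23, 2.52], [-1.04, 4.18], [0, 3.07], [-2.55, 2.55]. Speed limits (rad/s): [2.22, 2.22, 2.57, 3.14, 3.14, 3.14].

### API

Orientations are given as [roll, pitch, yaw] about the fixed x, y, z axes, in that order (R = Rz(yaw) Ry(pitch) Rx(roll)).
In Python, from station import * gives the robot as it stands. The module is installed in compiled form; this text tells all that it offers.
- The arm moves only by the tool send_rows, never from a script. Its argument "rows" is a list of rows, each an object of numbers: "dx", "dy", "dz": the shift along the tool's x, y, z in mm; "roll": the turn about the tool's z in degrees; "jaw": the closure, from -1 (fully open) to 1 (shut). In form: [{"dx": .., "dy": .., "dz": .., "roll": .., "jaw": ..}, ...]. A call has 1 to 12 rows; each row shifts and turns the commanded pose from where the row before left it, along the tool's axes as they then stand; what a row does not reach is not made up. A row lasts 1/12 s, in which the tool goes at most 41.7 mm and 7.16 degrees, less where a joint would pass 70% of its speed; a pose out of reach is approached as far as the arm can. A call is refused whole if a number of a shift passes 41.7 or a number of a turn 7.16, either way. A call with a gripper value outside its range is refused whole. The fingers move at their own pace and stop on an object; "force" is the grip in N (left out, the last holds). Time passes only in rows, so rows that do not move let the fingers close. It gives the time, the measured TCP pose, the force, the opening and the grip force at its end, in the units of the state.
- get_obs(): the state, without advancing time (a new reading comes with each control period).
- camera(name): name is "scene" or "top"; returns a dict with "frame" (400x640x3 uint8, red, green, blue), "z_map" (400x640 float32, m along the optical axis (not along the pixel's ray), 0 where there is no reading), "camera_matrix" (3x3 intrinsics, pixels), "rvec" (rotation vector, rad) and "tvec" (3), from world to camera coordinates, as OpenCV has them. Camera axes: x right, y down, z forward; pixel columns grow to the right and rows downward; lengths in m; the calibration is good to about 2 mm. A picture is of the moment at which its call begins.
- hand_in(): hands the job in; it is judged then, once.
The state is a dict: "time_s": time; "qpos": joint angles; "joint_vel": joint speeds; "tau": joint torques, N m; "ee_pos": TCP position; "eef_rot": TCP orientation; "force": force on the tool from outside, world axes, zero at the start; "moment": the same for the moment, N m; "grip_width": finger opening in m; "grip_force": force on a finger pad.
Only numpy, scipy, OpenCV 4.12 (cv2) and the standard library are available. Lean on these libraries where they do the work, as an engineer would, in place of code of your own. Each camera call takes 0.05 s, during which the arm holds its last target. There are 200 camera calls.

## Working session

There is one attempt and no reset: what is moved stays moved. The work goes in short steps, Python scripts to look and compute and a tool call to move; the robot and the scene stay as the last step left them, time stands still between calls to the robot, and variables do not carry over. Pictures are saved under pics/ and viewed, at most 10 in all, crops included, and the job is handed in when it is done.

Besides the shell and the picture viewer there is one more tool, called as name(argument=value, ...) on one line, values as JSON. send_rows: Moves the arm, as the interface text tells. Its arguments: {"type":"object","properties":{"rows":{"type":"array"},"force":{"type":"number"}},"required":["rows"]}

```bash
mkdir -p pics
cat > h.py <<'E'
from station import *
import numpy as np, cv2
def world(c):
    K=c["camera_matrix"];R=cv2.Rodrigues(np.array(c["rvec"],float))[0];t=np.array(c["tvec"],float).ravel()
    z=c["z_map"];v,u=np.mgrid[:z.shape[0],:z.shape[1]]
    P=np.stack([(u-K[0,2])/K[0,0]*z,(v-K[1,2])/K[1,1]*z,z],-1)
    W=(P-t)@R; W[z==0]=np.nan
    return W
def save(c,n): cv2.imwrite("pics/"+n,c["frame"][:,:,::-1])
E
python3 - <<'E'
from h import *
for n in("top","scene"):
    c=camera(n);save(c,n+"1.png");W=world(c);np.savez(n+"1.npz",W=W,f=c["frame"])
o=get_obs();print(o)
E
```

```text
{'time_s': 0.1, 'qpos': array([ 1.14639763e+00,  3.00384621e-01,  1.52151014e+00, -2.36696885e-06,
        1.32070384e+00, -6.66114773e-02]), 'joint_vel': array([ 7.13964495e-04, -1.25652952e-03, -1.51223611e-03, -8.19708990e-04,
       -6.53966149e-05, -2.38623990e-04]), 'tau': array([ 3.21647960e-03, -5.32635355e+01, -3.53289199e+01,  7.10139703e-02,
        2.34016153e-02, -1.08331852e-05]), 'ee_pos': array([0.19252442, 0.51495445, 0.20496378]), 'eef_rot': array([-3.14058879e+00, -6.46702942e-05,  2.78380599e+00]), 'force': array([-0.91946383,  0.19745178, -0.55463148]), 'moment': array([-0.00812924, -0.04039775, -0.05454701]), 'grip_force': 0.0, 'grip_width': 0.09415782248178979}
```

View pics/top1.png

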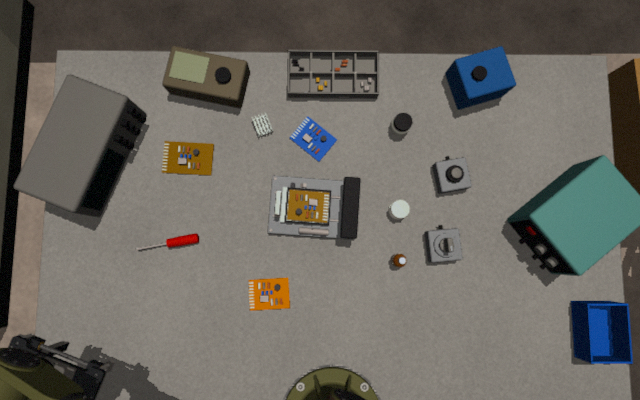

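View pics/scene1.png

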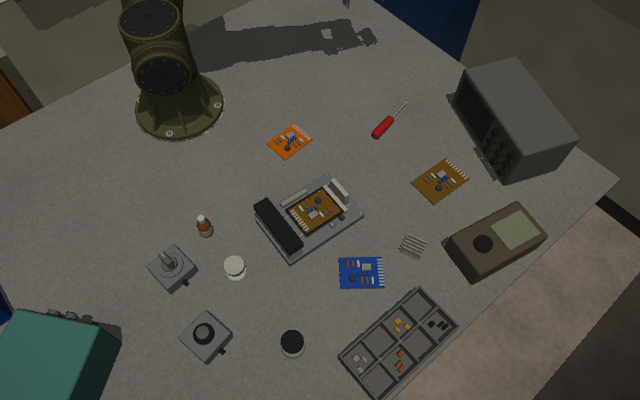

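Top view: the jig is at (313,207), with the upright push bar at (279,206) on its left and the contact head on the right (350,207), so inward runs to the image right. 

Candidates:
- **Start button:** the round cap at top (453,173) / scene (203,333). The look-alikes are the dial knob at top (446,245) / scene (170,262), the jar cap at (402,122) and the blue box's knob at (479,73). I choose (453,173).
- **Carrier:** only one on the bench. The loose boards at (188,158), (313,138) and (269,294) are not part of the job.

Run:
```python
from h import *
t=np.load("top1.npz");W=t["W"];f=t["f"];s=np.load("scene1.npz")
a=cv2.resize(f[165:250,255:375][:,:,::-1],None,fx=4,fy=4,interpolation=2)
b=cv2.resize(f[145:275,380:480][:,:,::-1],(262,340),interpolation=2)
cv2.imwrite("pics/crop1.png",np.hstack([a,b]))
def reg(W,u0,u1,v0,v1,z0,z1,n):
    P=W[v0:v1,u0:u1].reshape(-1,3);P=P[(P[:,2]>z0)&(P[:,2]<z1)]
    r=cv2.minAreaRect((P[:,:2]*1000).astype(np.float32))
    print(n,len(P),"med",np.median(P,0).round(4),"min",P.min(0).round(4),"max",P.max(0).round(4),"rect",np.round(r[0],1),np.round(r[1],1),round(r[2],1))
reg(W,265,295,170,245,.058,.08,"bar top")
reg(W,335,365,170,245,.07,.09,"head top")
reg(W,262,365,170,245,.012,.09,"jig")
reg(W,435,470,155,195,.044,.08,"btn all")
reg(W,435,470,155,195,.035,.043,"btnbox")
for z in(.044,.048,.052,.056,.06):reg(W,438,470,158,190,z,z+.004,"btn %g"%z) if ((W[158:190,438:470,2]>z)&(W[158:190,438:470,2]<z+.004)).any() else 0
reg(s["W"],185,225,318,350,.046,.08,"btn scene")
reg(s["W"],320,352,170,212,.06,.08,"bar scene")
reg(s["W"],250,305,195,262,.07,.09,"head scene")
reg(W,385,415,195,225,.03,.09,"spool")
reg(W,388,412,248,272,.03,.09,"flux")
reg(W,385,415,105,140,.03,.09,"jar")
```

```text
bar top 125 med [0.5267 0.1383 0.069 ] min [0.499  0.1313 0.0602] max [0.5565 0.1457 0.0749] rect [527.8 138.4] [12.4 58.1] 86.3
head top 1012 med [ 0.5156 -0.0397  0.0801] min [ 0.4415 -0.0625  0.0701] max [ 0.5916 -0.0156  0.0859] rect [516.7 -39.7] [ 40.2 150.2] 86.1
jig 5206 med [0.5202 0.047  0.0298] min [ 0.4414 -0.0625  0.0121] max [0.6031 0.167  0.0859] rect [522.5  51.1] [223.6 150.3] 86.3
btn all 254 med [ 0.6053 -0.304   0.0535] min [ 0.5635 -0.3359  0.044 ] max [ 0.6355 -0.2672  0.0691] rect [ 601.1 -305.9] [54.4 62.2] 24.4
btnbox 656 med [ 0.6043 -0.3005  0.0395] min [ 0.5616 -0.3483  0.035 ] max [ 0.6531 -0.2619  0.043 ] rect [ 607. -306.] [80.  81.1] 10.6
btn 0.044 26 med [ 0.5929 -0.2944  0.0449] min [ 0.5787 -0.3359  0.044 ] max [ 0.6355 -0.2672  0.0477] rect [ 605.  -304.3] [46.  61.8] 24.4
btn 0.048 65 med [ 0.604  -0.3031  0.0498] min [ 0.5858 -0.3292  0.0481] max [ 0.6269 -0.2852  0.052 ] rect [ 606.8 -305.5] [40.7 42.4] 50.5
btn 0.052 63 med [ 0.6028 -0.3014  0.0533] min [ 0.5875 -0.3254  0.0521] max [ 0.6263 -0.2869  0.056 ] rect [ 607.1 -306.2] [38.2 38.9] 88.
[... 408 characters left out ...]
[42.6 46.5] 54.1
bar scene 153 med [0.5315 0.1363 0.0695] min [0.4978 0.1301 0.0605] max [0.5615 0.1479 0.0759] rect [529.6 138.7] [13.9 63.6] 85.1
head scene 1099 med [ 0.5234 -0.041   0.0815] min [ 0.4427 -0.0639  0.0701] max [ 0.5937 -0.0158  0.087 ] rect [518.3 -39.6] [ 40.7 150.6] 86.2
spool 274 med [ 0.5173 -0.1691  0.0405] min [ 0.494  -0.1921  0.0355] max [ 0.5401 -0.1464  0.0465] rect [ 517.4 -168.6] [44.6 45.2] 44.1
flux 160 med [ 0.3894 -0.1605  0.0504] min [ 0.3721 -0.1792  0.0308] max [ 0.4044 -0.1483  0.0778] rect [ 388.2 -163.7] [32.2 30.9] 0.4
jar 328 med [ 0.7347 -0.1738  0.0591] min [ 0.7136 -0.1981  0.0307] max [ 0.7615 -0.1528  0.0658] rect [ 737.9 -176.2] [45.8 45.9] 9.6
```

View pics/crop1.png

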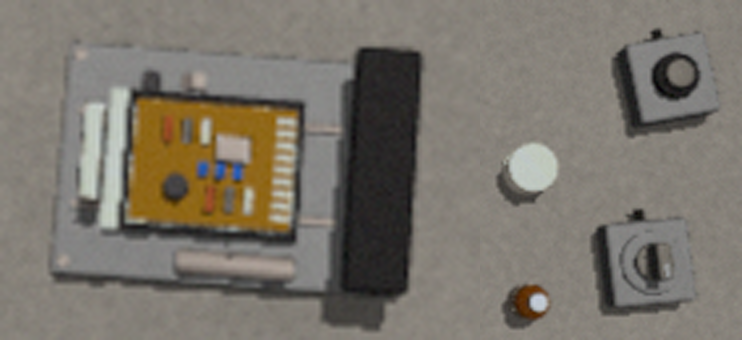

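The crop confirms the choices. The bar is the pale strip on the jig's left end, with the board and head inward of it. The upper control box has the round cap and the lower one has the knob. First I shut the fingers, turn to line up with the jig, and move outside the bar.

send_rows(rows=[{"roll":-5.6,"jaw":1},{"roll":-5.6,"jaw":1},{"roll":-5.6,"jaw":1},{"dx":-20,"dy":-18,"jaw":1},{"dx":-20,"dy":-18,"jaw":1},{"dx":-20,"dy":-18,"jaw":1},{"dx":-20,"dy":-18,"jaw":1},{"dx":-20,"dy":-18,"jaw":1},{"dx":-20,"dy":-18,"jaw":1},{"dx":-20,"dy":-18,"jaw":1},{"dx":-20,"dy":-18,"jaw":1},{"dx":-20,"dy":-18,"jaw":1}], force=20)

```text
invalid input at $.rows[0]: expected keys dx, dy, dz, roll, jaw
```

send_rows(rows=[{"dx":-20,"dy":-18,"jaw":1},{"dx":-20,"dy":-18,"jaw":1},{"dx":-20,"dy":-18,"jaw":1},{"dx":-20,"dy":-18,"jaw":1},{"dx":-20,"dy":-18,"jaw":1},{"dx":-20,"dy":-18,"jaw":1},{"dx":-20,"dy":-18,"jaw":1},{"dx":-20,"dy":-18,"jaw":1},{"dx":-20,"dy":-12,"jaw":1},{"jaw":1},{"jaw":1}])

```text
invalid input at $.rows[0]: expected keys dx, dy, dz, roll, jaw
```

All five keys are required in every row.

send_rows(rows=[{"dx":0,"dy":0,"dz":0,"roll":-5.6,"jaw":1},{"dx":0,"dy":0,"dz":0,"roll":-5.6,"jaw":1},{"dx":0,"dy":0,"dz":0,"roll":-5.6,"jaw":1},{"dx":-20,"dy":-18,"dz":0,"roll":0,"jaw":1},{"dx":-20,"dy":-18,"dz":0,"roll":0,"jaw":1},{"dx":-20,"dy":-18,"dz":0,"roll":0,"jaw":1},{"dx":-20,"dy":-18,"dz":0,"roll":0,"jaw":1},{"dx":-20,"dy":-18,"dz":0,"roll":0,"jaw":1},{"dx":-20,"dy":-18,"dz":0,"roll":0,"jaw":1},{"dx":-20,"dy":-18,"dz":0,"roll":0,"jaw":1},{"dx":-20,"dy":-18,"dz":0,"roll":0,"jaw":1},{"dx":-20,"dy":-18,"dz":0,"roll":0,"jaw":1}], force=20)

```text
time_s: 1.1
ee_pos: [0.3625, 0.3407, 0.2053]
eef_rot: [-3.141, -0.0, 3.077]
force: [0.7, 0.5, 0.6]
grip_width: 0.0171
grip_force: 0.0
```

send_rows(rows=[{"dx":-20,"dy":-18,"dz":0,"roll":0,"jaw":1},{"dx":-20,"dy":-18,"dz":0,"roll":0,"jaw":1},{"dx":-20,"dy":-18,"dz":0,"roll":0,"jaw":1},{"dx":-20,"dy":-18,"dz":0,"roll":0,"jaw":1},{"dx":-20,"dy":-18,"dz":0,"roll":0,"jaw":1},{"dx":-20,"dy":-18,"dz":0,"roll":0,"jaw":1},{"dx":-20,"dy":-18,"dz":0,"roll":0,"jaw":1},{"dx":-20,"dy":-18,"dz":0,"roll":0,"jaw":1},{"dx":-20,"dy":-12,"dz":0,"roll":0,"jaw":1},{"dx":0,"dy":0,"dz":0,"roll":0,"jaw":1},{"dx":0,"dy":0,"dz":0,"roll":0,"jaw":1}])

```text
time_s: 2.02
ee_pos: [0.5316, 0.1739, 0.2048]
eef_rot: [-3.141, -0.001, 3.075]
force: [-0.5, 1.6, -0.1]
grip_width: 0.0006
grip_force: 0.0
```

send_rows(rows=[{"dx":0,"dy":0,"dz":30,"roll":0,"jaw":1},{"dx":0,"dy":0,"dz":30,"roll":0,"jaw":1},{"dx":0,"dy":0,"dz":30,"roll":0,"jaw":1},{"dx":0,"dy":0,"dz":30,"roll":0,"jaw":1},{"dx":0,"dy":0,"dz":25,"roll":0,"jaw":1},{"dx":0,"dy":0,"dz":15,"roll":0,"jaw":1},{"dx":0,"dy":0,"dz":0,"roll":0,"jaw":1},{"dx":0,"dy":-4,"dz":0,"roll":0,"jaw":1},{"dx":0,"dy":-4,"dz":0,"roll":0,"jaw":1},{"dx":0,"dy":-4,"dz":0,"roll":0,"jaw":1},{"dx":0,"dy":-4,"dz":0,"roll":0,"jaw":1},{"dx":0,"dy":-4,"dz":0,"roll":0,"jaw":1}])

```text
time_s: 3.02
ee_pos: [0.5305, 0.1544, 0.0465]
eef_rot: [3.141, 0.002, 3.077]
force: [-1.4, 4.7, 4.8]
grip_width: 0.0007
grip_force: 2.5
```

send_rows(rows=[{"dx":0,"dy":-4,"dz":0,"roll":0,"jaw":1},{"dx":0,"dy":0,"dz":0,"roll":0,"jaw":1},{"dx":0,"dy":0,"dz":0,"roll":0,"jaw":1}])

```text
time_s: 3.27
ee_pos: [0.5302, 0.1507, 0.046]
eef_rot: [3.141, 0.001, 3.077]
force: [0.9, 4.0, 2.7]
grip_width: 0.0003
grip_force: 1.9
```

send_rows(rows=[{"dx":0,"dy":-5,"dz":0,"roll":0,"jaw":1},{"dx":0,"dy":-5,"dz":0,"roll":0,"jaw":1},{"dx":0,"dy":-5,"dz":0,"roll":0,"jaw":1},{"dx":0,"dy":-5,"dz":0,"roll":0,"jaw":1},{"dx":0,"dy":-5,"dz":0,"roll":0,"jaw":1},{"dx":0,"dy":-5,"dz":0,"roll":0,"jaw":1},{"dx":0,"dy":-5,"dz":0,"roll":0,"jaw":1},{"dx":0,"dy":-4,"dz":0,"roll":0,"jaw":1},{"dx":0,"dy":0,"dz":0,"roll":0,"jaw":1},{"dx":0,"dy":0,"dz":0,"roll":0,"jaw":1}])

```text
time_s: 4.1
ee_pos: [0.5276, 0.1121, 0.0459]
eef_rot: [3.141, 0.001, 3.077]
force: [-0.1, 6.3, 5.3]
grip_width: 0.0009
grip_force: 3.1
```

Run:
```python
from h import *
c=camera("scene");cv2.imwrite("pics/push.png",cv2.resize(c["frame"][150:300,220:420][:,:,::-1],None,fx=3.5,fy=3.5,interpolation=2))
W=world(c);m=(abs(W[...,0]-.53)<.06)&(abs(W[...,2]-.07)<.003)&(W[...,1]>.03)&(W[...,1]<.2)
print(m.sum(),np.median(W[m],0),W[m].min(0),W[m].max(0)); print(get_obs()["force"],get_obs()["ee_pos"])
```

```text
99 [0.53372899 0.09500852 0.06998864] [0.49847902 0.08583002 0.06702956] [0.55691877 0.12447863 0.07282499]
[0.58369353 6.21877305 4.864288  ] [0.52762415 0.11218094 0.04590698]
```

View pics/push.png

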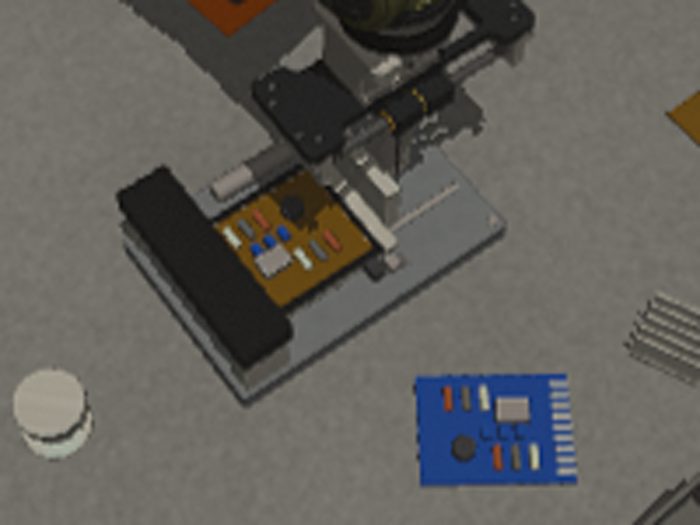

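The picture shows the finger against the bar near (370,215). The bar has travelled about 43 mm and the pin is still beside the lug at (385,262). I push about 10 mm more, then back away.

send_rows(rows=[{"dx":0,"dy":-4,"dz":0,"roll":0,"jaw":1},{"dx":0,"dy":-4,"dz":0,"roll":0,"jaw":1},{"dx":0,"dy":-3,"dz":0,"roll":0,"jaw":1},{"dx":0,"dy":0,"dz":0,"roll":0,"jaw":1},{"dx":0,"dy":0,"dz":0,"roll":0,"jaw":1}])

```text
time_s: 4.57
ee_pos: [0.5269, 0.1012, 0.0459]
eef_rot: [3.141, 0.001, 3.077]
force: [0.8, 6.8, 5.3]
grip_width: 0.0006
grip_force: 3.5
```

send_rows(rows=[{"dx":0,"dy":4,"dz":0,"roll":0,"jaw":1},{"dx":0,"dy":6,"dz":0,"roll":0,"jaw":1},{"dx":0,"dy":8,"dz":0,"roll":0,"jaw":1},{"dx":0,"dy":10,"dz":0,"roll":0,"jaw":1},{"dx":0,"dy":15,"dz":0,"roll":0,"jaw":1},{"dx":0,"dy":20,"dz":0,"roll":0,"jaw":1},{"dx":0,"dy":20,"dz":0,"roll":0,"jaw":1},{"dx":0,"dy":0,"dz":-30,"roll":0,"jaw":1},{"dx":0,"dy":0,"dz":-40,"roll":0,"jaw":1},{"dx":0,"dy":0,"dz":-40,"roll":0,"jaw":1},{"dx":0,"dy":0,"dz":-40,"roll":0,"jaw":1},{"dx":0,"dy":0,"dz":0,"roll":0,"jaw":1}])

```text
time_s: 5.57
ee_pos: [0.534, 0.1848, 0.203]
eef_rot: [3.139, 0.01, 3.077]
force: [0.3, -0.0, 1.3]
grip_width: 0.0003
grip_force: 0.0
```

Run:
```python
from h import *
c=camera("scene");cv2.imwrite("pics/rel.png",cv2.resize(c["frame"][150:300,220:420][:,:,::-1],None,fx=3.5,fy=3.5,interpolation=2))
W=world(c);m=(abs(W[...,0]-.53)<.06)&(abs(W[...,2]-.07)<.003)&(W[...,1]>.03)&(W[...,1]<.2)
print(m.sum(),np.median(W[m],0),W[m].min(0),W[m].max(0)); o=get_obs();print(o["force"],o["ee_pos"],o["qpos"])
```

```text
103 [0.52864836 0.09865164 0.06998498] [0.49724352 0.09107069 0.06701014] [0.55711156 0.10628578 0.07287788]
[ 0.69793857  0.68029858 -0.85692317] [0.53304686 0.18446918 0.19901549] [ 2.68460653e-01  3.32746234e-01  1.49311941e+00 -4.88828587e-04
  1.30973827e+00 -1.23802838e+00]
```

View pics/rel.png

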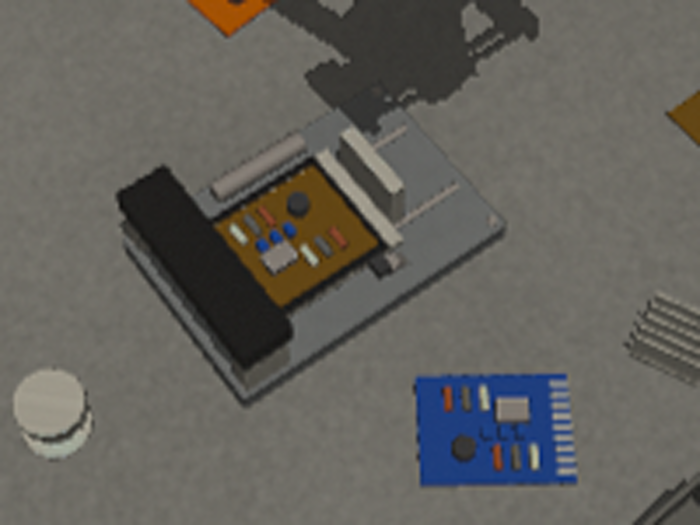

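The carrier is latched: the bar has moved 40 mm and the board is still in its nest. Next is the button at (0.607, -0.306), top about 0.063.

send_rows(rows=[{"dx":-6.5,"dy":-30,"dz":0,"roll":0,"jaw":1},{"dx":-6.5,"dy":-30,"dz":0,"roll":0,"jaw":1},{"dx":-6.5,"dy":-30,"dz":0,"roll":0,"jaw":1},{"dx":-6.5,"dy":-30,"dz":0,"roll":0,"jaw":1},{"dx":-6.5,"dy":-30,"dz":0,"roll":0,"jaw":1},{"dx":-6.5,"dy":-30,"dz":0,"roll":0,"jaw":1},{"dx":-6.5,"dy":-30,"dz":0,"roll":0,"jaw":1},{"dx":-6.5,"dy":-30,"dz":0,"roll":0,"jaw":1},{"dx":-6.5,"dy":-30,"dz":0,"roll":0,"jaw":1},{"dx":-6.5,"dy":-30,"dz":0,"roll":0,"jaw":1},{"dx":-6.5,"dy":-30,"dz":0,"roll":0,"jaw":1},{"dx":-6.5,"dy":-30,"dz":0,"roll":0,"jaw":1}])

```text
time_s: 6.62
ee_pos: [0.5861, -0.1817, 0.1934]
eef_rot: [3.141, -0.003, 3.077]
force: [0.6, 0.5, 1.3]
grip_width: 0.0003
grip_force: 0.0
```

send_rows(rows=[{"dx":-6.5,"dy":-30,"dz":0,"roll":0,"jaw":1},{"dx":-6.5,"dy":-30,"dz":0,"roll":0,"jaw":1},{"dx":-6.5,"dy":-30,"dz":0,"roll":0,"jaw":1},{"dx":-7,"dy":-25,"dz":0,"roll":0,"jaw":1},{"dx":0,"dy":-10,"dz":0,"roll":0,"jaw":1},{"dx":0,"dy":0,"dz":0,"roll":0,"jaw":1},{"dx":0,"dy":0,"dz":0,"roll":0,"jaw":1}])

```text
time_s: 7.2
ee_pos: [0.6047, -0.3063, 0.194]
eef_rot: [3.141, -0.002, 3.077]
force: [0.6, 0.6, -0.1]
grip_width: 0.0004
grip_force: 0.0
```

send_rows(rows=[{"dx":-2,"dy":0,"dz":30,"roll":0,"jaw":1},{"dx":0,"dy":0,"dz":30,"roll":0,"jaw":1},{"dx":0,"dy":0,"dz":30,"roll":0,"jaw":1},{"dx":0,"dy":0,"dz":20,"roll":0,"jaw":1},{"dx":0,"dy":0,"dz":10,"roll":0,"jaw":1},{"dx":0,"dy":0,"dz":4,"roll":0,"jaw":1},{"dx":0,"dy":0,"dz":0,"roll":0,"jaw":1},{"dx":0,"dy":0,"dz":0,"roll":0,"jaw":1}])

```text
time_s: 7.87
ee_pos: [0.6076, -0.3071, 0.073]
eef_rot: [-3.141, 0.002, 3.077]
force: [-0.4, 0.7, 0.5]
grip_width: 0.0004
grip_force: 0.0
```

send_rows(rows=[{"dx":0,"dy":0,"dz":2,"roll":0,"jaw":1},{"dx":0,"dy":0,"dz":2,"roll":0,"jaw":1},{"dx":0,"dy":0,"dz":2,"roll":0,"jaw":1},{"dx":0,"dy":0,"dz":0,"roll":0,"jaw":1},{"dx":0,"dy":0,"dz":0,"roll":0,"jaw":1}])

```text
time_s: 8.28
ee_pos: [0.6069, -0.3073, 0.0655]
eef_rot: [-3.142, -0.0, 3.077]
force: [-0.3, 0.3, 0.2]
grip_width: 0.0007
grip_force: 0.0
```

send_rows(rows=[{"dx":0,"dy":0,"dz":2,"roll":0,"jaw":1},{"dx":0,"dy":0,"dz":2,"roll":0,"jaw":1},{"dx":0,"dy":0,"dz":0,"roll":0,"jaw":1},{"dx":0,"dy":0,"dz":0,"roll":0,"jaw":1}])

```text
time_s: 8.62
ee_pos: [0.607, -0.3074, 0.0615]
eef_rot: [-3.141, 0.0, 3.077]
force: [-0.1, -0.3, 1.7]
grip_width: 0.0
grip_force: 0.9
```

Contact at about 0.062. I press on in small steps, watching the force.

send_rows(rows=[{"dx":0,"dy":0,"dz":1.5,"roll":0,"jaw":1},{"dx":0,"dy":0,"dz":1.5,"roll":0,"jaw":1},{"dx":0,"dy":0,"dz":1,"roll":0,"jaw":1},{"dx":0,"dy":0,"dz":0,"roll":0,"jaw":1},{"dx":0,"dy":0,"dz":0,"roll":0,"jaw":1}])

```text
time_s: 9.03
ee_pos: [0.607, -0.3074, 0.0576]
eef_rot: [-3.141, 0.0, 3.077]
force: [0.0, -0.7, 3.8]
grip_width: 0.0007
grip_force: 2.0
```

send_rows(rows=[{"dx":0,"dy":0,"dz":1,"roll":0,"jaw":1},{"dx":0,"dy":0,"dz":1,"roll":0,"jaw":1},{"dx":0,"dy":0,"dz":0,"roll":0,"jaw":1},{"dx":0,"dy":0,"dz":0,"roll":0,"jaw":1}])

```text
time_s: 9.37
ee_pos: [0.6071, -0.3074, 0.0562]
eef_rot: [-3.141, 0.001, 3.077]
force: [-2.5, 1.5, 9.6]
grip_width: 0.0004
grip_force: 4.9
```

send_rows(rows=[{"dx":0,"dy":0,"dz":0.5,"roll":0,"jaw":1},{"dx":0,"dy":0,"dz":0,"roll":0,"jaw":1},{"dx":0,"dy":0,"dz":0,"roll":0,"jaw":1}])

```text
time_s: 9.62
ee_pos: [0.6071, -0.3074, 0.0562]
eef_rot: [-3.141, 0.001, 3.077]
force: [-4.5, 2.3, 13.6]
grip_width: 0.0007
grip_force: 6.6
```

send_rows(rows=[{"dx":0,"dy":0,"dz":-5,"roll":0,"jaw":1},{"dx":0,"dy":0,"dz":-15,"roll":0,"jaw":1},{"dx":0,"dy":0,"dz":-30,"roll":0,"jaw":1},{"dx":0,"dy":0,"dz":-40,"roll":0,"jaw":1},{"dx":0,"dy":0,"dz":-40,"roll":0,"jaw":1},{"dx":0,"dy":30,"dz":0,"roll":0,"jaw":1},{"dx":0,"dy":30,"dz":0,"roll":0,"jaw":1},{"dx":0,"dy":30,"dz":0,"roll":0,"jaw":1},{"dx":0,"dy":30,"dz":0,"roll":0,"jaw":1},{"dx":0,"dy":0,"dz":0,"roll":0,"jaw":1},{"dx":0,"dy":0,"dz":0,"roll":0,"jaw":1},{"dx":0,"dy":0,"dz":0,"roll":0,"jaw":1}])

```text
time_s: 10.62
ee_pos: [0.6145, -0.188, 0.1846]
eef_rot: [3.142, -0.0, 3.077]
force: [-0.2, -0.1, -0.8]
grip_width: 0.0006
grip_force: 0.0
```

Run:
```python
from h import *
c=camera("scene");save(c,"end.png")
W=world(c);m=(abs(W[...,0]-.53)<.06)&(abs(W[...,2]-.07)<.003)&(W[...,1]>.03)&(W[...,1]<.2)
print(m.sum(),np.median(W[m],0))
m=(np.hypot(W[...,0]-.607,W[...,1]+.306)<.012);W0=np.load("scene1.npz")["W"];m0=(np.hypot(W0[...,0]-.607,W0[...,1]+.306)<.012)
print("btn z",np.median(W[m],0),m.sum(),np.median(W0[m0],0)); o=get_obs();print(o["force"],o["ee_pos"])
```

```text
108 [0.52703666 0.0983339  0.07023495]
btn z [ 0.60722952 -0.30608189  0.06259938] 103 [ 0.60672086 -0.3061716   0.0623904 ]
[-0.22893399  0.53993103  0.79601798] [ 0.61447175 -0.18845119  0.18460503]
```

View pics/end.png

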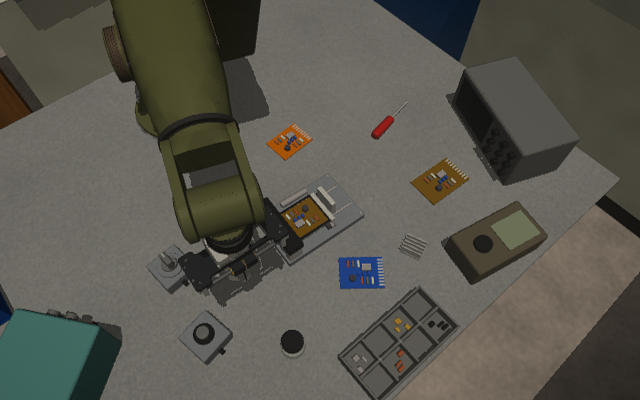

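The final picture shows the carrier still latched with its bar at (327,195), the button back up at (203,333), the visible bystanders in place and the arm clear.

```bash
python3 -c "from station import *; print(hand_in())"
```

```text
the job is handed in; nothing more can be done
None
```

The job is handed in (verdict not shown): by camera and force readings, the carrier is latched at about 40 mm with the board in its nest, and the button bottomed and sprang back up.

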